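# Set out a mixed batch on the laser-marking fixture plate

## Task

Set out the parts for laser marking on the dark fixture plate, whose fence is at the back: lay the flat steel riser block midway between the vee block and the round post, with the steel ring flat and centred on top of it, and lay the white switch module flat directly behind the riser, midway between riser and fence; riser and module have their long sides parallel to the fence. Stand the brass hex spacer squarely in front of the vee block (the side away from the fence), leaving a gap of about 25 mm. Let go of everything, and leave the mouse and the screwdriver where they are.

Things in the scene. Friction and masses are not known exactly. Their poses are not given: they have to be found in the camera images.
- plate: Dark steel fixture plate, 220 (its x) x 260 (its y) x 10 mm, fixed to the table, turned up to 0.2 rad. Origin: centre of its underside; upper face 10 mm above it. +x is the back: there an aluminium fence along the whole edge, 34 mm high above the table, has its front face at x = +98 mm. -x is the front, towards the robot; +y is left. Its middle (x = y = 0) is midway between vee block and post.
- vee_block: Steel vee block with a V groove in its top, 44 x 44 mm and 40 mm high, fixed on the plate's upper face at x = 0 and y = +85 or -85 mm in the plate's frame (left or right changes from run to run). Origin at the centre of its underside; axes parallel to the plate's (+x to the fence), groove along x.
- post: Round steel locating post, 44 mm across and 28 mm high with a thinner spigot (24 mm across) up to 40 mm, fixed on the plate on the side opposite the vee block (y = -85 or +85 mm). Origin at the centre of its underside, axes parallel to the plate's.
- riser_center (a point): Loose riser, a plain grey steel block with two small dark dots on top, 40 mm (its x) x 60 mm (its y, long side) x 20 mm high, about 0.35 kg, lying flat on the table at one side of the plate. Point at its centre, 10 mm above its underside; z up.
- ring_center (a point): Loose steel ring, outer diameter 46 mm, bore 26 mm, 14 mm high, about 0.06 kg, lying flat on the table beside the plate. Point on its axis, 7 mm above its underside; z along the axis.
- hex_center (a point): Loose brass hexagonal spacer, 36 mm across the flats (41.6 mm across the corners), 24 mm high, about 0.12 kg, standing upright beside the plate, dark dot on top. Point at its centre, 12 mm above its underside; z up; two of its flats face +y and -y of its own frame, the others every 60 degrees.
- module_center (a point): Loose white plastic switch module with three black slots on top, 28 mm (its x) x 46 mm (its y, long side) x 22 mm high, about 0.05 kg, lying flat beside the plate. Point at its centre, 11 mm above its underside; z up.
- mouse: Bystander: black computer mouse, 100 x 58 x 30 mm, on a rubber pad to the robot's right. Origin at the centre of its underside. Not to be disturbed.
- screwdriver: Bystander: screwdriver about 170 mm long lying crosswise on the table between robot and plate. Origin beneath it, its x along it. Not to be disturbed.
Things that resemble listed ones, but are neither listed nor needed, are in the scene too. What is shaped like the part that bears riser_center but green or orange is not meant.

How it is judged:
By the outcome, as a careful person would: the job done as asked, in the order asked, and still so for the second after the job is handed in, with the robot touching nothing.
It also fails if it takes over 115 s, if anything falls off the work surface, if the arm or the gripper's body presses on something with over 40 N, if the wrist force passes 120 N, or if a joint passes its speed limit or range.

## Robot

A 6-joint arm with a two-finger parallel gripper is mounted at the origin on the work surface. World frame = base frame: x ahead of the robot, y to its left, z up, the work surface at z = 0. Lengths are in mm, angles in rad, forces in N, time in s.
With the tool pointing down it reaches from about 325 to 875 mm from the base axis. Payload 4.4 kg.
Tool frame: the origin (TCP) lies on the centre line of the jaws, within the pads' length; the fingertips stand ahead of it and the grasp point (between the pads) lies 6 mm ahead of it (ctrl.tcp_to_tips is the z of the fingertips in the tool frame, in mm); z points along the fingers, y is the line along which they close (so a half turn about z gives the same grasp; the last joint's range is limited). The gripper opens to 85 mm and grips with 20 to 120 N. Pads are 22 mm wide; open, the fingers measure 114 mm over their backs; the gripper's body (76 mm by 85 mm) begins 54 mm behind the grasp point. The pads swing forward as they close: fully open they stand 13 mm farther back than shut.
Start: joints at [-1.458, 0.207, 1.542, -0, 1.393, -0.15], TCP at [149.364, -555.264, 256.282] pointing down, gripper open.
Joint ranges: [-2.73, 2.73], [-0.86, 2.22], [0.23, 2.46], [-1.11, 4.25], [0.08, 2.63], [-2.82, 2.82]. Speed limits (rad/s): [2.79, 2.79, 3.14, 3.14, 3.14, 3.14].

## Interface

Orientations are given as a 3x3 rotation matrix whose columns are the frame's x, y, z axes.
In Python, from plant import ctrl, sensors, optics gives the robot as it stands. Calls block until the motion is done:
- ctrl.move_ptp(position, orientation): joint-space move of the TCP to a pose.
- ctrl.move_l(position, rot=None, vel=150, threshold=None): straight line of the TCP; rot=None keeps the orientation; vel is the mean speed in mm/s. With threshold (N) it stops when the force on the tool has changed by that much, and returns True; else False.
- ctrl.set_joints(angles): joint-space move.
- ctrl.gripper_to(opening, force=None): finger opening in mm; force is the grip in N (None keeps the last); returns when the fingers have stopped.
- ctrl.hold(seconds).
- ctrl.solve_ik(position, orientation): joint angles nearest the present ones, or None.
- sensors.read_state(): the state.
- optics.grab_frame(name): name is "scene" or "top" or "wrist"; returns (picture, depth): 480x640x3 uint8, red, green, blue; 480x640 float32, mm along the optical axis (not along the pixel's ray), 0 where there is no reading.
- optics.camera_params(name): a dict with "mtx" (3x3 intrinsics, pixels), "R" (3x3) and "t" (3): a world point X has camera coordinates R X + t; the wrist camera has in their place "T_tool_cam" (4x4, takes a point from camera to tool coordinates, whose origin is the TCP and whose axes are the flange's). Camera axes: x right, y down, z forward; pixel columns grow to the right and rows downward; lengths in mm; the calibration is good to about 2 mm. A picture is of the moment at which its call begins: read the wrist's pose just before it. camera_params takes no time and is no camera call.
A pose or a line that the arm cannot do raises ctrl.MotionError and nothing moves.
- ctrl.finish_job(): hands the job in; it is judged then, once.
The state is a dict: "t": time; "q": joint angles; "qvel": joint speeds; "tau": joint torques, N m; "eef_pos": TCP position; "eef_rot": TCP orientation; "force": force on the tool from outside, world axes, zero at the start; "wrist_torque": the same for the moment, N m; "grip_width": finger opening in mm; "grasp_force": force on a finger pad.
Only numpy, scipy, OpenCV 4.12 (cv2) and the standard library are available. Lean on these libraries where they do the work, as an engineer would, in place of code of your own. Each camera call takes 0.05 s, during which the arm holds its last target. There are 200 camera calls.

## Working session

There is one attempt and no reset: what is moved stays moved. The work goes in short steps, each a Python script; the robot and the scene stay as the last script left them, time stands still between calls to the robot, and variables do not carry over. Pictures are saved under pics/ and viewed, at most 14 in all, crops included, and the job is handed in when it is done.

```bash
ls; mkdir -p pics; python3 - <<'E'
from plant import ctrl, sensors, optics
import cv2,numpy as np
for n in ["top","scene"]:
    im,d=optics.grab_frame(n); p=optics.camera_params(n)
    cv2.imwrite(f"pics/{n}0.png",im[:,:,::-1]); np.savez(f"pics/{n}0.npz",im=im,d=d,**p)
    print(n,p)
print(ctrl.tcp_to_tips,sensors.read_state())
E
```

```text
pics
top {'mtx': array([[544.28363969,   0.        , 325.92419543],
       [  0.        , 544.28363969, 237.47001241],
       [  0.        ,   0.        ,   1.        ]]), 'R': array([[-0.02332913, -0.99968617, -0.00912796],
       [-0.99149052,  0.02430561, -0.12788978],
       [ 0.1280715 ,  0.00606673, -0.99174638]]), 't': array([-109.7717635 ,  492.91053638, 1393.27092169])}
scene {'mtx': array([[517.70728007,   0.        , 321.30917359],
       [  0.        , 517.70728007, 238.75588783],
       [  0.        ,   0.        ,   1.        ]]), 'R': array([[-0.15835719,  0.98737716,  0.00305511],
       [ 0.80460548,  0.13083616, -0.57921664],
       [-0.57230501, -0.08926496, -0.81516793]]), 't': array([ 182.32213792, -349.30711765, 1418.33181389])}
25.0 {'t': 0.1, 'q': array([-1.45851639e+00,  2.07410803e-01,  1.54282501e+00,  9.80190686e-06,
        1.39349333e+00, -1.50505407e-01]), 'qvel': array([ 0.00260707, -0.00282546, -0.0025955 ,  0.00023238, -0.00023668,
        0.00117862]), 'tau': array([-2.57303636e-04, -3.84090006e+01, -2.92548555e+01, -2.49872446e-04,
        4.83083219e-03, -7.88686151e-06]), 'eef_pos': array([ 149.2852514 , -554.62439563,  255.19205022]), 'eef_rot': array([[ 9.65670663e-01,  2.59769354e-01, -2.29793808e-04],
       [ 2.59769246e-01, -9.65668383e-01,  2.12411852e-03],
       [ 3.29876281e-04, -2.11089231e-03, -9.99997718e-01]]), 'force': array([-1.1875304 ,  0.07169125, -0.39689619]), 'wrist_torque': array([0.06076749, 0.0540572 , 0.01645335]), 'grasp_force': 0.0, 'grip_width': 85.21082741976764}
```

View pics/top0.png

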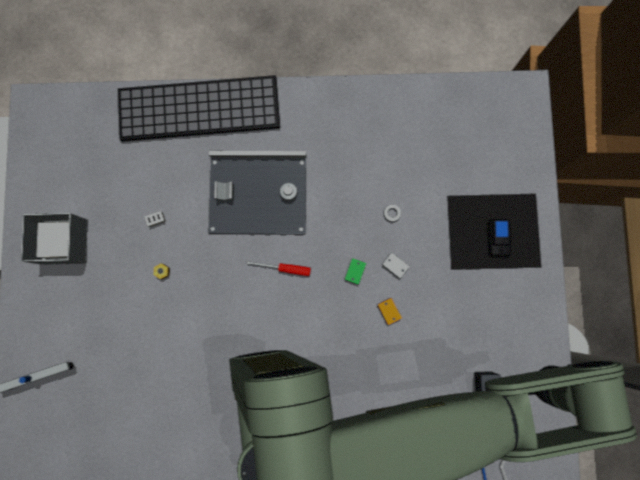

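View pics/scene0.png

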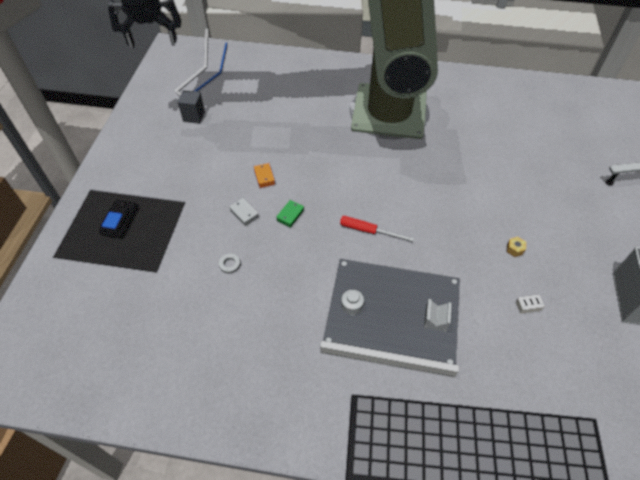

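Top view: vee block at (223,190) on the left, post at (288,191), fence along row 154, ring (392,213), grey riser (396,265) beside the green (355,271) and orange (389,311) decoys, module (154,218), hex (161,271) and screwdriver (248–311,268). The scene view agrees.

```bash
cat > h.py <<'E'
from plant import ctrl, sensors, optics
import cv2, numpy as np
def unproj(px,z,mtx,R,t):
    "pixels -> world points on plane height z (R,t world->camera)"
    px=np.atleast_2d(np.float64(px)); r=np.c_[px,np.ones(len(px))]@np.linalg.inv(mtx).T@R
    c=-R.T@t
    return c+r*((z-c[2])/r[:,2])[:,None]
def proj(X,mtx,R,t):
    c=np.atleast_2d(X)@R.T+t; p=c@mtx.T; return p[:,:2]/p[:,2:]
def cam(name):
    "frame + calibration dict(im,d,mtx,R,t)"
    s=sensors.read_state(); im,d=optics.grab_frame(name); p=optics.camera_params(name)
    if name=="wrist":
        T=np.eye(4);T[:3,:3]=s["eef_rot"];T[:3,3]=s["eef_pos"]; M=np.linalg.inv(T@p["T_tool_cam"])
        p=dict(mtx=p["mtx"],R=M[:3,:3],t=M[:3,3])
    return im,d,dict(mtx=p["mtx"],R=p["R"],t=p["t"])
def down(a):
    "tool down, its y axis (closing line) along world angle a (mod pi)"
    y=np.array([np.cos(a),np.sin(a),0]);z=np.array([0,0,-1.]); return np.c_[np.cross(y,z),y,z]
E
python3 - <<'E'
from h import *
f=np.load("pics/top0.npz");k=dict(mtx=f["mtx"],R=f["R"],t=f["t"])
for n,p,z in [("vee",(223,190),50),("post",(288,189),50),("ring",(392,213),14),("riser",(396,265),20),("mod",(154,218),22),("hex",(161,271),24),("fl",(210,234),10),("fr",(305,234),10),("bl",(210,154),34),("br",(306,154),34),("sd",(248,264),5),("sd",(311,271),15)]:
    print(n,unproj(p,z,**k).round(0)[0])
p=optics.camera_params("wrist");print(p)
E
```

```text
vee [619. 145.  50.]
post [618. -26.  50.]
ring [ 554. -299.   14.]
riser [ 414. -303.   20.]
mod [555. 333.  22.]
hex [413. 312.  24.]
fl [510. 187.  10.]
fr [504. -66.  10.]
bl [722. 183.  34.]
br [715. -74.  34.]
sd [428.  87.   5.]
sd [404. -80.  15.]
{'mtx': array([[402.36134229,   0.        , 320.80527276],
       [  0.        , 402.36134229, 234.96526044],
       [  0.        ,   0.        ,   1.        ]]), 'T_tool_cam': array([[ 4.17961289e-04, -9.62970980e-01, -2.69604742e-01,
         6.79327973e+01],
       [ 9.99999876e-01,  3.29573634e-04,  3.73106909e-04,
         9.24178754e-01],
       [-2.70436511e-04, -2.69604865e-01,  9.62970998e-01,
        -1.17568685e+02],
       [ 0.00000000e+00,  0.00000000e+00,  0.00000000e+00,
         1.00000000e+00]])}
```

```bash
python3 - <<'E'
from h import *
for n,p in [("A",(500,-300,200)),("B",(635,60,200)),("C",(500,322,200))]:
    ctrl.move_ptp(p,down(-np.pi/2)); ctrl.hold(.2)
    im,d,k=cam("wrist"); cv2.imwrite(f"pics/w{n}.png",im[:,:,::-1]); np.savez(f"pics/w{n}.npz",im=im,d=d,**k)
s=sensors.read_state();print(s["t"],s["q"],s["eef_pos"],s["force"])
E
```

```text
5.025 [ 4.24512648e-01  2.97922627e-01  1.54892080e+00 -1.48592070e-04
  1.29475695e+00  1.99739597e+00] [500.86359291 320.93915598 199.950838  ] [ 0.60144778 -0.31544271  0.4519906 ]
```

View pics/wA.png

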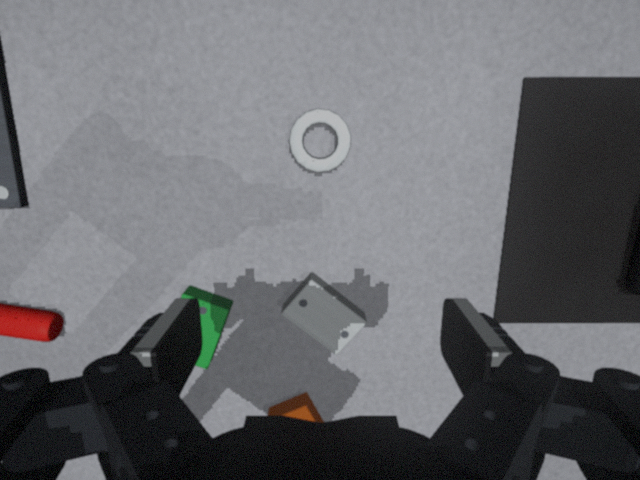

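View pics/wB.png

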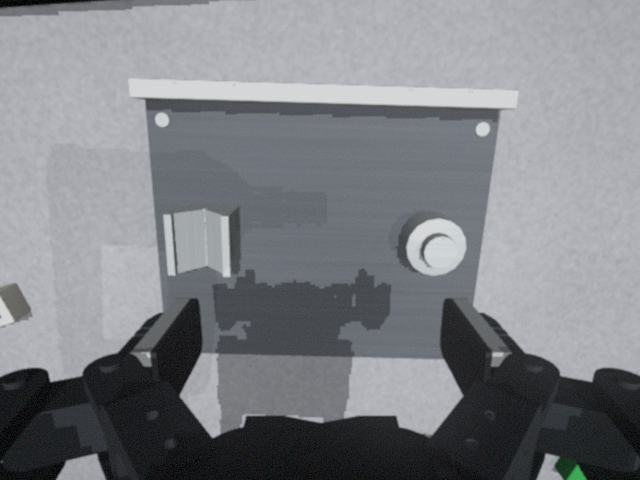

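View pics/wC.png

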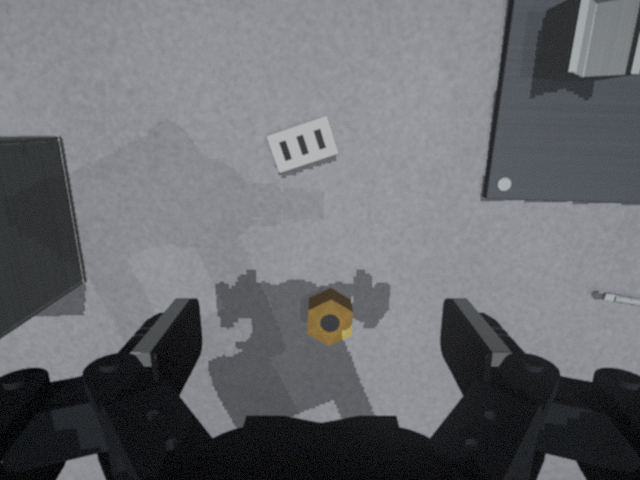

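wA: ring at (320,141), riser centred near (324,312), half in shadow, green (205,330) and orange (297,410) decoys. wB: fence along row 93, vee block (200,243), post spigot (438,250). wC: module (302,145), hex top (330,320). Next I fit them from the depth clouds.

```bash
cat >> h.py <<'E'
def cloud(d,k):
    v,u=np.mgrid[:480,:640]; r=np.stack([u,v,np.ones_like(u)],-1)@np.linalg.inv(k["mtx"]).T
    W=(r*d[...,None]-k["t"])@k["R"]; W[d<=0]=np.nan; return W
def sel(W,c,rad,lo,hi):
    return W[(np.hypot(W[...,0]-c[0],W[...,1]-c[1])<rad)&(W[...,2]>lo)&(W[...,2]<hi)]
def rect(P):
    "centre, sides (short,long), angle of the long side"
    q=np.float32(P[:,:2]); b=cv2.boxPoints(cv2.minAreaRect(q)); e1,e2=b[1]-b[0],b[2]-b[1]
    s,l=sorted([e1,e2],key=np.linalg.norm)
    return b.mean(0).round(1),np.linalg.norm(s).round(1),np.linalg.norm(l).round(1),round(float(np.arctan2(l[1],l[0])),3)
E
python3 - <<'E'
from h import *
def L(n):
    f=np.load(f"pics/w{n}.npz");k={x:f[x] for x in("mtx","R","t")};return f["im"],cloud(f["d"],k)
imA,A=L("A");imB,B=L("B");imC,C=L("C")
print("table z",np.nanmedian(sel(A,(560,-200),40,-20,20)[:,2]))
for n,W,c,h in[("riser",A,(414,-303),20),("ring",A,(554,-299),14),("mod",C,(555,333),22),("hex",C,(413,312),24)]:
    P=sel(W,c,55,h-3.5,h+5)
    print(n,len(P),np.median(P[:,2]).round(1),P[:,2].std().round(2),rect(P),[np.round(x,1) for x in cv2.minEnclosingCircle(np.float32(P[:,:2]))], np.mean(P[:,:2],0).round(1))
P=sel(B,(619,-26),40,46,56);print("spigot",len(P),np.median(P[:,2]),cv2.minEnclosingCircle(np.float32(P[:,:2])))
P=sel(B,(619,-26),40,35,42);print("post",len(P),np.median(P[:,2]),cv2.minEnclosingCircle(np.float32(P[:,:2])))
P=sel(B,(619,145),45,46,56);print("vee",len(P),np.median(P[:,2]),rect(P))
P=sel(B,(719,60),160,30,40);P=P[P[:,0]>680];print("fence",len(P),np.median(P[:,2]),rect(P))
P=sel(B,(615,60),220,6,13);print("plate",len(P),np.median(P[:,2]),rect(P))
E
```

```text
table z -0.1749879672824706
riser 3318 19.9 0.78 (array([ 414.4, -304.1], dtype=float32), np.float32(40.5), np.float32(60.2), 0.875) [array([ 414.8, -304.3]), np.float64(35.1)] [ 415.7 -303.9]
ring 2080 13.7 0.79 (array([ 555.3, -301. ], dtype=float32), np.float32(44.9), np.float32(45.4), -0.775) [array([ 555. , -301.2]), np.float64(22.9)] [ 555.6 -301.2]
mod 2519 21.9 0.8 (array([554.1, 333.2], dtype=float32), np.float32(28.1), np.float32(46.1), -1.257) [array([554.2, 333.4]), np.float64(26.2)] [554.5 333. ]
hex 1638 23.9 0.79 (array([414.1, 313. ], dtype=float32), np.float32(36.1), np.float32(41.5), -0.047) [array([414.1, 312.8]), np.float64(20.8)] [414.9 313. ]
spigot 906 49.849064093335436 ((616.2412109375, -25.94408416748047), 12.40604019165039)
post 1724 38.71882786930929 ((615.8082275390625, -25.95290756225586), 22.128162384033203)
vee 1092 49.67830528733266 (array([621.1, 143.7], dtype=float32), np.float32(44.2), np.float32(44.8), 1.547)
fence 7436 33.825263335019066 (array([722.3,  55.8], dtype=float32), np.float32(12.2), np.float32(259.8), 1.541)
plate 70587 9.90693822940613 (array([570.3,  60.4], dtype=float32), np.float32(260.5), np.float32(292.5), -0.031)
```

```bash
cat >> h.py <<'E'
O=np.array([618.6,58.9]); YAW=-0.030
def plate(x,y):
    c,s=np.cos(YAW),np.sin(YAW); return O+[c*x-s*y,s*x+c*y]
def above(xy,a,z):
    "ptp to a pose above xy, then correct the steady offset"
    p=np.r_[xy,z]; ctrl.move_ptp(p,down(a)); ctrl.hold(.3)
    e=p-sensors.read_state()["eef_pos"]; print("offset",e.round(2)); return np.clip(e,-2,2)
def pick(xy,a,opening,grip,tz=28,z=150):
    ctrl.gripper_to(opening); e=above(xy,a,z)
    hit=ctrl.move_l(np.r_[xy,tz]+e,vel=120,threshold=15); s=sensors.read_state(); print("hit",hit,"at",s["eef_pos"].round(1))
    if hit: raise SystemExit("contact going down")
    ctrl.gripper_to(0,grip); s=sensors.read_state(); print("width",s["grip_width"],"grasp",s["grasp_force"])
    ctrl.move_l(np.r_[xy,z]+e,vel=200); s=sensors.read_state(); print("lifted",s["grip_width"],s["grasp_force"],s["force"].round(1),s["t"])
def place(xy,a,support,release,tz=28,z=150):
    e=above(xy,a,z)
    ctrl.move_l(np.r_[xy,support+tz+6]+e,vel=120)
    hit=ctrl.move_l(np.r_[xy,support+tz-2]+e,vel=15,threshold=5); s=sensors.read_state(); print("touch",hit,s["eef_pos"].round(2),s["force"].round(1))
    ctrl.gripper_to(release); ctrl.hold(.2); ctrl.move_l(np.r_[xy,z]+e,vel=150); print("t",sensors.read_state()["t"])
E
python3 - <<'E'
from h import *
print(ctrl.tcp_to_tips); ctrl.gripper_to(58); print(ctrl.tcp_to_tips)
pick((414.4,-304.1),-.696,60,60)
E
```

```text
25.0
25.0
offset [-0.26 -0.3  -0.03]
hit False at [ 414.7 -305.    28.7]
width 38.5299400537771 grasp 62.7979052066803
lifted 38.901557476034206 61.732306480407715 [ 0.7 -0.3 -3.3] 10.4417
```

```bash
python3 - <<'E'
from h import *
place(plate(0,0),YAW,10,54)
ctrl.move_ptp(np.r_[plate(20,0),200],down(-np.pi/2)); ctrl.hold(.3)
im,d,k=cam("wrist"); cv2.imwrite("pics/w1.png",im[:,:,::-1]); W=cloud(d,k)
P=sel(W,O,45,26.5,36); print(len(P),np.median(P[:,2]),rect(P), plate(0,0))
P=sel(W,(719,60),160,30,40);P=P[P[:,0]>690];print("fence",rect(P))
E
```

```text
offset [ 0.01  0.91 -0.12]
touch True [619.21  59.77  39.23] [ 0.6 -0.3  5.5]
t 15.1333
4120 29.90323263138691 (array([619.5,  59.4], dtype=float32), np.float32(40.3), np.float32(59.9), 1.538) [618.6  58.9]
fence (array([722.3,  55.9], dtype=float32), np.float32(12.2), np.float32(259.8), 1.541)
```

View pics/w1.png

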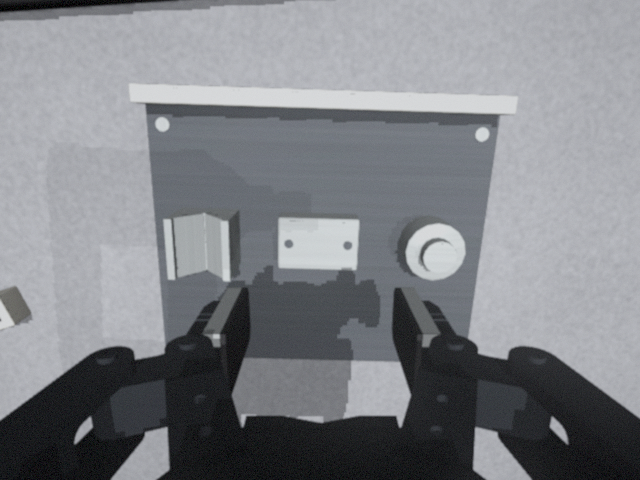

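Riser lies at (319,244), parallel to the fence and less than 1 mm off. Next, the ring goes on the measured riser centre.

```bash
sed -i 's/return np.clip(e,-2,2)/return np.zeros(3)/; s/hold(.3)$/hold(.5)/' h.py; python3 - <<'E'
from h import *
pick((555.2,-301.1),YAW,64,40,tz=27.5)
place((619.3,59.3),YAW,30,60,tz=27.5)
ctrl.move_ptp(np.r_[plate(20,0),200],down(-np.pi/2)); ctrl.hold(.3)
im,d,k=cam("wrist"); cv2.imwrite("pics/w2.png",im[:,:,::-1]); W=cloud(d,k)
P=sel(W,O,45,40,50); print("ring",len(P),np.median(P[:,2]),rect(P),cv2.minEnclosingCircle(np.float32(P[:,:2])))
P=sel(W,O,45,26.5,34); print("riser",rect(P))
E
```

```text
offset [-0.06 -0.1  -0.02]
hit False at [ 556.  -301.7   28.6]
width 43.988081340566765 grasp 40.134286377578974
lifted 43.48294397329812 40.79098345711827 [-0.6  0.6 -1.5] 21.725
offset [-0.03  0.26 -0.03]
touch True [620.03  59.27  59.32] [-1.3  0.4  4.8]
t 26.1417
ring 2115 43.74332388795444 (array([620.6,  59.6], dtype=float32), np.float32(44.9), np.float32(45.0), 0.992) ((620.5902709960938, 59.66134262084961), 22.915361404418945)
riser (array([621.2,  59.5], dtype=float32), np.float32(43.5), np.float32(59.7), 1.54)
```

View pics/w2.png

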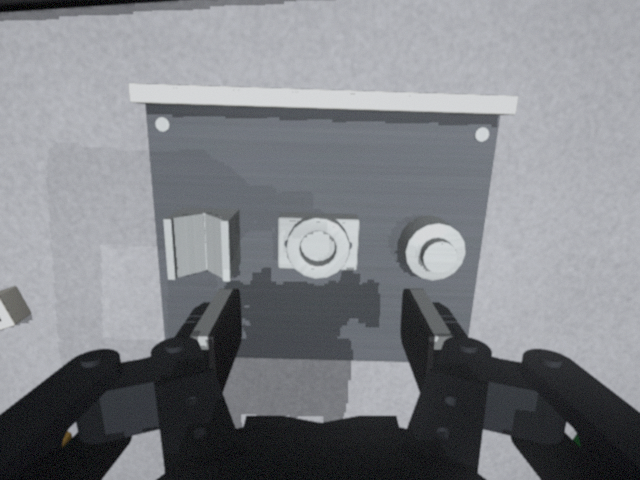

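Ring at (318,246), about 1 mm off the riser's centre. Next come the module and the hex.

```bash
python3 - <<'E'
from h import *
pick((554.2,333.2),-1.257,64,30)
place(plate(59,.5),YAW-np.pi/2,10,56)
pick((414.1,312.9),-.570,56,40)
place(plate(-65.5,85),YAW-np.pi/3,10,46)
ctrl.move_ptp(np.r_[plate(10,20),220],down(-np.pi/2)); ctrl.hold(.3)
im,d,k=cam("wrist"); cv2.imwrite("pics/w3.png",im[:,:,::-1]); W=cloud(d,k)
def inplate(P): 
    c,s=np.cos(YAW),np.sin(YAW); q=P[:,:2]-O; return np.c_[c*q[:,0]+s*q[:,1],-s*q[:,0]+c*q[:,1]]
for n,c,h in[("mod",(59,0),32),("hex",(-65,85),34)]:
    P=sel(W,plate(*c),33,h-3.5,h+5); q=inplate(P); print(n,len(P),np.median(P[:,2]),rect(q),q.min(0),q.max(0))
P=sel(W,plate(0,85),33,47,55);q=inplate(P);print("vee",q.min(0),q.max(0))
P=sel(W,O,45,40,50); print("ring",rect(inplate(P)))
E
```

```text
offset [-0.2   0.32 -0.05]
hit False at [555.1 333.6  29.1]
width 45.515786334131434 grasp 32.867406606674194
lifted 45.40253300006027 32.42707550525665 [-0.1 -1.  -0.9] 31.9333
offset [ 0.02 -0.4  -0.1 ]
touch True [678.25  57.62  39.44] [0.8 0.2 3.8]
t 36.4083
offset [-0.17  0.12  0.04]
hit False at [414.8 313.3  28.8]
width 34.83213193444293 grasp 41.58815839095041
lifted 34.7742884864003 40.936344971414655 [-1.4  0.4 -2. ] 40.7333
offset [ 0.14 -0.44 -0.16]
touch True [556.23 145.89  39.16] [ 0.2 -0.2  4.9]
t 44.9417
mod 2367 31.949799517187955 (array([59.1, -0.3], dtype=float32), np.float32(28.0), np.float32(46.0), -1.566) [ 45.04882028 -23.34337933] [73.09439822 22.61681566]
hex 546 33.80554314715452 (array([-57.5,  84.3], dtype=float32), np.float32(22.8), np.float32(41.8), -1.569) [-68.93465831  63.41967741] [-46.13970149 105.21225817]
vee [-22.47743564  62.62796066] [ 22.00423314 107.30073898]
ring (array([1.9, 0.9], dtype=float32), np.float32(44.7), np.float32(44.9), 0.024)
```

View pics/w3.png

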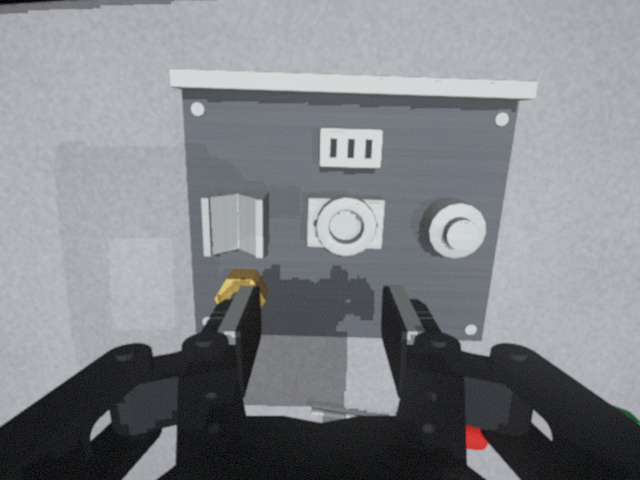

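Module at (351,148), square and with gaps of 24 and 25 mm to riser and fence. Ring still centred on the riser. Hex at (243,288), with a flat facing the vee block and a gap of about 24 mm. The gripper is clear of everything.

```bash
python3 - <<'E'
from h import *
print(ctrl.finish_job())
E
```

```text
the job is handed in; nothing more can be done
None
```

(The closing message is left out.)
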